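# Free the ruler from the desk box

### The job

Turn the black knob on the wooden desk box clockwise until its brass catch clicks over its detent and is fully open, and leave it open. Then take the aluminium ruler out through the opening in the box's top: it is longer than the opening, so slide it back under the long cover, tilt its catch-side end up and draw it out diagonally. Finish while still holding the ruler in the gripper, at rest in the air with all of it about 10 cm above the box and touching nothing else; leave the other things on the desk where they are.

Things in the scene. Friction and masses are not known exactly. Their poses are not given: they have to be found in the camera images.
- box: Fixed wooden box on the desk, 154 (x) by 415 (y) by 62 (z) mm, floor 6 mm thick. Origin: centre of its underside; own y along its length (+y roughly to the robot's left), z up. Its top has an opening 140 mm wide (x -70 to +70) and 230 mm long between two fixed covers. Two cross ribs on the floor at y = +125 and -90 mm, 10 mm thick, tops at z = 26 mm, carry the ruler.
- cover_edge (a point): Middle of the lower edge of the long cover, where the opening begins: box frame (0, +110, 57) mm. The cover is a 5 mm board, z = 57 to 62 mm, from here to the box's +y end; beneath it is free space for the ruler's back end.
- lip_edge (a point): Middle of the lower edge of the short cover, where the opening ends: box frame (0, -120, 57) mm. 5 mm board; the free space below it reaches 42 mm on, to a solid end block at y = -162 mm.
- inner_end (a point): Foot of the inner end wall under the long cover, on the box's floor: box frame (0, +200, 6) mm. The ruler can slide back no farther than this.
- catch (a joint): Angle of the catch (rad): 0 closed, 1.3 fully open (hard stop). Turns clockwise seen from above, about the box's vertical through (0, -165) mm. Sprung detent: it resists with up to 0.12 N m as far as about 0.65 rad, then snaps on by itself to 1.3. A push of about 1.5 N on the tip of its open brass arm shuts it again.
- catch_grip (a point): Point on the knob's axis to grip, 100 mm above the desk. The black grip bar is 14 mm thick, 40 mm long, 76 to 112 mm above the desk, along the brass arm at its foot (own y; box +y when closed). T-shaped arm: 66 to 71 mm above the desk, 95 mm from axis to tip, crossbar 70 mm; closed it lies over the opening, open it points to the box's +x side.
- ruler: Loose aluminium ruler, 32 (x) by 300 (y) by 8 (z) mm, about 0.2 kg. Origin: centre of its underside; own y along its length, z up as it lies. It starts lying on the ribs (underside 26 mm above the desk), roughly along the box and midway across it, both ends under the covers. Can be pinched across its 32 mm width with fingers reaching down through the opening.
- ruler_front (a point): Middle of the ruler's end on the catch side (ruler's own y = -150 mm), at half its thickness. Starts 12 to 30 mm under the short cover.
- ruler_back (a point): Middle of the ruler's other end (own y = +150 mm), at half thickness, under the long cover. There are 32 to 50 mm behind it to slide back before it meets the end wall.
- jar: Amber glass candle jar, 72 mm across, 75 mm high; to be left alone. Origin: centre of its underside.
- candle: Greyish-brown pillar candle, 68 mm across, 95 mm high; to be left alone. Origin: centre of its underside.
- vase: Small green glass vase, 90 mm across, 100 mm high; to be left alone. Origin: centre of its underside.
- mug: White mug, 80 mm across, 90 mm high; to be left alone. Origin: centre of its underside.
- stapler: Black and grey stapler, 45 by 150 by 45 mm; to be left alone. Origin: centre of its underside.

How it is judged:
On the way, in this order (a step that is already met when the one before it is completed fails the run):
1. the catch is turned over its detent, fully open, with the ruler still inside the box (value of joint catch above 1.1 rad and z of each of ruler_front, ruler_back in the frame of box below 0.057 m), for 0.2 s.
2. the ruler is tilted: its catch-side end is above the top of the box while its other end is still below the long cover (z of ruler_front in the frame of box above 0.08 m and z of ruler_back in the frame of box below 0.057 m and y of ruler_back in the frame of box above 0.11 m), for 0.1 s.
At the end, for the whole second after the job is handed in: The catch is open (over 1.1 rad). The ruler is held in the gripper (fingers press it with over 2 N), at rest (under 0.05 m/s and 0.3 rad/s), both its ends more than 112 mm above the desk (50 mm above the box's top), touching neither the box nor the other things (height (world z) of each of ruler_front, ruler_back above 0.112 m and contact force between the fingers and ruler above 2 N and contact force between ruler and box below 0.1 N and contact force between ruler and jar below 0.1 N and contact force between ruler and candle below 0.1 N and contact force between ruler and vase below 0.1 N and contact force between ruler and mug below 0.1 N and contact force between ruler and stapler below 0.1 N and linear speed of ruler below 0.05 m/s and angular speed of ruler below 0.3 rad/s and value of joint catch above 1.1 rad); the arm keeps its last pose, push and grip.
It fails at once if a thing to be left alone is moved by more than 30 mm (distance of any of jar, candle, vase, mug, stapler from where it was at the start of the episode above 0.03 m).
It also fails if it takes over 54 s, if anything falls off the work surface, if the arm or the gripper's body presses on something with over 40 N, if the wrist force passes 120 N, or if a joint passes its speed limit or range.

### The arm

A 6-joint arm with a two-finger parallel gripper is mounted at the origin on the work surface. World frame = base frame: x ahead of the robot, y to its left, z up, the work surface at z = 0. Lengths are in m, angles in rad, forces in N, time in s.
With the tool pointing down it reaches from about 0.325 to 0.775 m from the base axis. Payload 5.5 kg.
Tool frame: the origin (TCP) lies midway between the tips of the shut fingers; the grasp point (between the pads) lies 19 mm behind it; z points along the fingers, y is the line along which they close (so a half turn about z gives the same grasp; the last joint's range is limited). The gripper opens to 85 mm and grips with 20 to 120 N. Pads are 22 mm wide; open, the fingers measure 114 mm over their backs; the gripper's body (76 mm by 85 mm) begins 54 mm behind the grasp point. The pads swing forward as they close: fully open they stand 13 mm farther back than shut.
Start: joints at [-1.353, 0.091, 1.231, -0, 1.82, -0.057], TCP at [0.163, -0.578, 0.231] pointing down, gripper open.
Joint ranges: [-2.87, 2.87], [-0.86, 2.18], [0.17, 2.46], [-1.51, 4.65], [0.06, 2.69], [-2.65, 2.65]. Speed limits (rad/s): [2.57, 2.57, 3.01, 3.14, 3.14, 3.14].

### API

Orientations are given as a unit quaternion [w, x, y, z].
In Python, from cell import telemetry, vision, r gives the robot as it stands.
- The arm moves only by the tool send_rows, never from a script. Its argument "increments" is a list of rows, each an object of numbers: "dx", "dy", "dz": the shift along the tool's x, y, z in mm; "ax", "ay", "az": the turn, a rotation vector about the tool's x, y, z in rad; "grip": the gripper's target within -1 to 1 (shut at 1, half-way at 0, fully open at -1). A call has exactly 10 rows; each row shifts and turns the commanded pose from where the row before left it, along the tool's axes as they then stand; what a row does not reach is not made up. A row lasts 1/12 s, in which the tool goes at most 41.7 mm and 7.16 degrees, less where a joint would pass 70% of its speed; a pose out of reach is approached as far as the arm can. A call with a gripper value outside its range is refused whole. The fingers move at their own pace and stop on an object; "newtons" is the grip in N (left out, the last holds). Time passes only in rows, so rows that do not move let the fingers close, or fill a call up. It gives the time, the measured TCP pose, the force, the opening and the grip force at its end, in the units of the state.
- telemetry.get_obs(): the state, without advancing time (a new reading comes with each control period).
- vision.capture(name): name is "side" or "top"; returns (picture, depth): 400x640x3 uint8, blue, green, red; 400x640 float32, m along the optical axis (not along the pixel's ray), 0 where there is no reading.
- vision.camera_info(name): a dict with "fx", "fy", "cx", "cy" (pixels), "D" ([k1, k2, p1, p2, k3] as OpenCV has them; the pictures are not rectified), "eye" and "attitude" of the camera in the world. Camera axes: x right, y down, z forward; pixel columns grow to the right and rows downward; lengths in m; the calibration is good to about 2 mm. A picture is of the moment at which its call begins. camera_info takes no time and is no camera call.
- r.hand_in(): hands the job in; it is judged then, once.
The state is a dict: "time": time; "joints": joint angles; "joint_vel": joint speeds; "tau": joint torques, N m; "ee_pos": TCP position; "tool_rot": TCP orientation; "wrist_force": force on the tool from outside, world axes, zero at the start; "wrist_torque": the same for the moment, N m; "width": opening from 0.0 (shut) to 1.0 (fully open); "finger_force": force on a finger pad.
Only numpy, scipy, OpenCV 4.12 (cv2) and the standard library are available. Lean on these libraries where they do the work, as an engineer would, in place of code of your own. Each camera call takes 0.05 s, during which the arm holds its last target. There are 200 camera calls.

## Working session

There is one attempt and no reset: what is moved stays moved. The work goes in short steps, Python scripts to look and compute and a tool call to move; the robot and the scene stay as the last step left them, time stands still between calls to the robot, and variables do not carry over. Pictures are saved under pics/ and viewed, at most 10 in all, crops included, and the job is handed in when it is done.

Besides the shell and the picture viewer there is one more tool, called after "Emit:" in YAML: its name, and indented under it one key for each argument. send_rows: Moves the arm, as the interface text tells. Its arguments: {"type":"object","properties":{"increments":{"type":"array","items":{"type":"object","properties":{"dx":{"type":"number"},"dy":{"type":"number"},"dz":{"type":"number"},"ax":{"type":"number"},"ay":{"type":"number"},"az":{"type":"number"},"grip":{"type":"number"}}}},"newtons":{"type":"number"}},"required":["increments"]}

```bash
mkdir -p pics; ls
python3 - <<'E'
from cell import telemetry, vision, r
import cv2,numpy as np
o=telemetry.get_obs();print(o)
for n in("top","side"):
    i,d=vision.capture(n);cv2.imwrite(f"pics/{n}0.png",i);np.save(f"pics/{n}0.npy",d);print(n,vision.camera_info(n))
E
```

```text
pics
{'time': 0.0, 'joints': array([-1.35273781e+00,  9.18685703e-02,  1.23191963e+00, -3.87696846e-05,
        1.81980078e+00, -5.67172397e-02]), 'joint_vel': array([-4.89647280e-04, -7.91220668e-05,  5.38417131e-04,  1.39812222e-03,
       -6.54624485e-04, -1.44218016e-03]), 'tau': array([ 2.62883026e-03, -4.58728623e+01, -4.18024671e+01,  1.35764813e-04,
        1.14812044e-02,  4.54321798e-05]), 'ee_pos': array([ 0.16271113, -0.5772117 ,  0.230126  ]), 'tool_rot': array([-9.93404485e-04,  9.90577279e-01,  1.36951297e-01, -9.91659215e-05]), 'wrist_force': array([-0.23134614,  0.95151291, -0.40070775]), 'wrist_torque': array([-0.02172698,  0.02404175, -0.00625336]), 'finger_force': 0.0, 'width': 0.9999565878992259}
top {'fx': 473.2884072039677, 'fy': 473.2884072039677, 'cx': 321.63102006938254, 'cy': 202.86467701496545, 'D': array([-0.05556833,  0.        ,  0.        ,  0.        ,  0.        ]), 'eye': array([0.33813208, 0.00363809, 1.57343043]), 'attitude': array([-0.04122799,  0.70603786, -0.70551161,  0.04543305])}
side {'fx': 458.8613950997467, 'fy': 458.8613950997467, 'cx': 323.2066516641134, 'cy': 202.75400265569573, 'D': array([-0.12719995,  0.        ,  0.        ,  0.        ,  0.        ]), 'eye': array([-0.12933252,  0.66432352,  0.83658722]), 'attitude': array([ 0.1681797 , -0.35756389,  0.82536268, -0.40328662])}
```

View pics/top0.png

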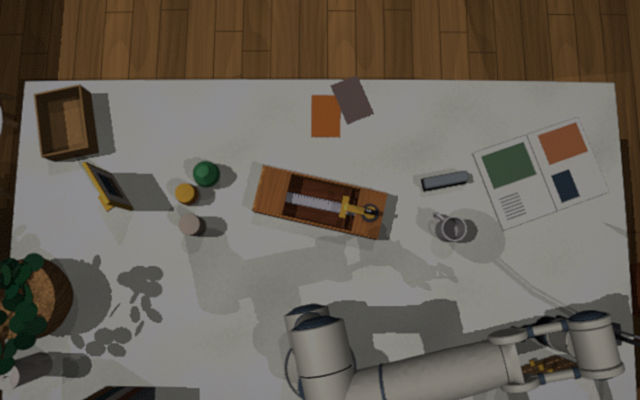

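View pics/side0.png

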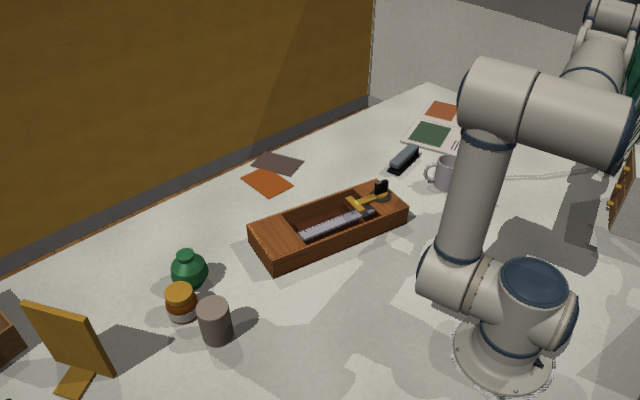

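Top view: the box spans about (258,165) to (392,238), the ruler is at (290–340, 200–210), and the knob is at about (371,212). The robot lies below it, with the stapler at (445,182) and the mug at (453,228). The side view agrees with this.

```bash
cat > h.py <<'E'
import cv2,numpy as np
from scipy.spatial.transform import Rotation as R
from cell import telemetry, vision, r
def pts(n,d):
    c=vision.camera_info(n);K=np.array([[c['fx'],0,c['cx']],[0,c['fy'],c['cy']],[0,0,1.]])
    v,u=np.mgrid[:400,:640]
    uv=np.stack([u,v],-1).reshape(-1,1,2).astype(float)
    n2=cv2.undistortPoints(uv,K,c['D']).reshape(400,640,2)
    ray=np.dstack([n2,np.ones((400,640))])
    Rm=R.from_quat(c['attitude'],scalar_first=True).as_matrix()
    W=ray@Rm.T
    return W*d[...,None]+c['eye'],W,c['eye']
def plane(W,e,z): # rays onto height z
    return e+W*((z-e[2])/W[...,2])[...,None]
E
python3 - <<'E'
from h import *
for n in("top","side"):
    d=np.load(f"pics/{n}0.npy");i=cv2.imread(f"pics/{n}0.png");P,W,e=pts(n,d)
    roi=np.zeros((400,640),bool)
    if n=="top": roi[155:250,245:400]=1
    else: roi[170:280,240:415]=1
    hsv=cv2.cvtColor(i,cv2.COLOR_BGR2HSV)
    t=roi&(abs(P[...,2]-.062)<.006)&(d>0)
    t=cv2.morphologyEx(t.astype(np.uint8),cv2.MORPH_OPEN,np.ones((2,2)))>0
    Q=plane(W,e,.062)[t][:,:2]
    print(n,"box",cv2.minAreaRect((Q*1000).astype(np.float32)),np.median(P[t][:,2]),cv2.boxPoints(cv2.minAreaRect((Q*1000).astype(np.float32))))
    s=roi&(hsv[...,1]<70)&(hsv[...,2]>90)&(abs(P[...,2]-.034)<.008)
    s=cv2.morphologyEx(s.astype(np.uint8),cv2.MORPH_OPEN,np.ones((2,2)))>0
    Q=plane(W,e,.034)[s][:,:2];print("ruler",s.sum(),cv2.minAreaRect((Q*1000).astype(np.float32)),np.median(P[s],0))
    k=roi&(P[...,2]>.095)&(d>0);Q=P[k];print("knob",k.sum(),Q.mean(0),Q[:,2].max(),cv2.minAreaRect((Q[:,:2]*1000).astype(np.float32)))
    b=roi&(hsv[...,0]>18)&(hsv[...,0]<32)&(hsv[...,1]>140)&(hsv[...,2]>90);Q=plane(W,e,.071)[b];print("brass",b.sum(),Q.mean(0),np.median(P[b],0),cv2.minAreaRect((Q[:,:2]*1000).astype(np.float32)))
    cv2.imwrite(f"pics/{n}z.png",cv2.resize(i[150:250,240:420] if n=="top" else i[165:285,240:420],None,fx=4,fy=4,interpolation=cv2.INTER_CUBIC))
E
```

```text
top box ((527.2571411132812, -1.183929443359375), (414.86712646484375, 154.5343780517578), 77.15613555908203) 0.06136160827037829 [[ 405.81177 -186.25128]
 [ 556.4796  -220.60352]
 [ 648.7025   183.88342]
 [ 498.03467  218.23566]]
ruler 426 ((525.4779663085938, 9.809684753417969), (160.07748413085938, 31.06142234802246), 78.66148376464844) [0.52494186 0.00968271 0.03354716]
knob 64 [ 0.49343969 -0.15794771  0.11105027] 0.11876610631486928 ((493.69537353515625, -158.28921508789062), (38.66480255126953, 13.730839729309082), 77.62161254882812)
brass 287 [ 0.50564145 -0.10297521  0.071     ] [ 0.50386164 -0.0925683   0.07126878] ((506.1289367675781, -117.95357513427734), (109.22882843017578, 69.63294982910156), 82.17631530761719)
side box ((523.4699096679688, 5.4652862548828125), (417.6968688964844, 159.21585083007812), 77.20237731933594) 0.061270357280121535 [[ 399.57797 -180.56126]
 [ 554.8387  -215.82884]
 [ 647.3618   191.49184]
 [ 492.10114  226.75941]]
ruler 589 ((518.0341186523438, -14.329315185546875), (230.55418395996094, 34.22053527832031), 78.10537719726562) [0.52359076 0.0061309  0.03337798]
knob 110 [ 0.49167019 -0.15457311  0.10627872] 0.11445178778979526 ((492.4873046875, -157.3860321044922), (42.72578430175781, 15.612558364868164), 75.0376968383789)
brass 299 [ 0.50484527 -0.09987848  0.071     ] [ 0.50263639 -0.0916854   0.07103043] ((490.3329162597656, -106.2629165649414), (122.11959838867188, 69.32527923583984), 57.634639739990234)
```

View pics/topz.png

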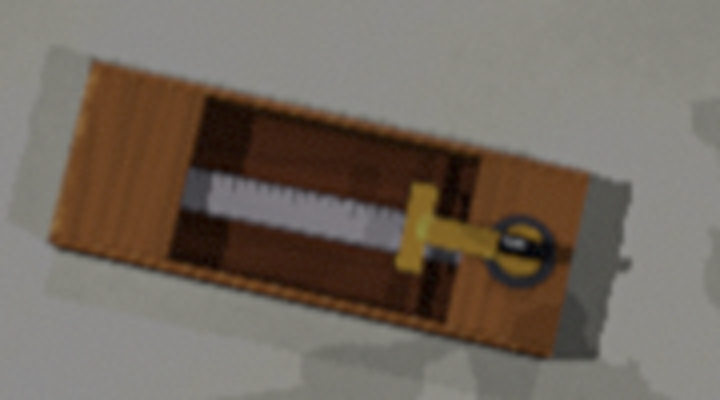

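Emit:
send_rows:
  increments:
    - {"dx": 27, "dy": -19.5, "grip": -1}
    - {"dx": 27, "dy": -19.5, "grip": -1}
    - {"dx": 27, "dy": -19.5, "grip": -1}
    - {"dx": 27, "dy": -19.5, "grip": -1}
    - {"dx": 27, "dy": -19.5, "grip": -1}
    - {"dx": 27, "dy": -19.5, "grip": -1}
    - {"dx": 27, "dy": -19.5, "grip": -1}
    - {"dx": 27, "dy": -19.5, "grip": -1}
    - {"dx": 27, "dy": -19.5, "grip": -1}
    - {"dx": 27, "dy": -19.5, "grip": -1}

```text
invalid input
```

Emit:
send_rows:
  increments:
    - {"dx": 53, "dy": -39, "grip": -1}
    - {"dx": 27, "dy": -19.5, "grip": -1}
    - {"dx": 27, "dy": -19.5, "grip": -1}
    - {"dx": 26, "dy": -19.5, "az": -0.05, "grip": -1}
    - {"az": -0.12, "grip": -1}
    - {"az": -0.12, "grip": -1}
    - {"az": -0.12, "grip": -1}
    - {"az": -0.12, "grip": -1}
    - {"az": -0.12, "grip": -1}
    - {"az": -0.12, "grip": -1}

```text
invalid input
```

```bash
cat >> h.py <<'E'
B=np.array([.5268,.0005,0]);YAW=np.deg2rad(-12.84)
RB=R.from_euler('z',YAW).as_matrix()
def state():
    o=telemetry.get_obs();return o['ee_pos'],R.from_quat(o['tool_rot'],scalar_first=True),o
def go(p,Rt=None): # deltas in tool axes
    q,T,o=state();print('t',o['time'],'pos',q.round(4),'q6',o['joints'].round(2),'d mm',(T.inv().apply(np.array(p)-q)*1000).round(1))
    if Rt is not None:print('rotvec',(T.inv()*Rt).as_rotvec().round(3))
RD=R.from_matrix(np.column_stack([RB[:,1],RB[:,0],[0,0,-1]]))
E
python3 - <<'E'
from h import *
go([.4925,-.1595,.16],RD)
i,d=vision.capture("side");cv2.imwrite("pics/s1.png",cv2.resize(i[120:260,300:500],None,fx=3.5,fy=3.5))
E
```

```text
t 0.1 pos [ 0.1628 -0.5772  0.2302] q6 [-1.35  0.09  1.23  0.    1.82 -0.06] d mm [ 430.7 -312.5   70.8]
rotvec [-2.000e-03 -1.000e-03 -1.072e+00]
```

Emit:
send_rows:
  newtons: 60
  increments:
    - {"dx": 27, "dy": -19.5, "dz": 0, "ax": 0, "ay": 0, "az": 0, "grip": -1}
    - {"dx": 27, "dy": -19.5, "dz": 0, "ax": 0, "ay": 0, "az": 0, "grip": -1}
    - {"dx": 27, "dy": -19.5, "dz": 0, "ax": 0, "ay": 0, "az": 0, "grip": -1}
    - {"dx": 27, "dy": -19.5, "dz": 0, "ax": 0, "ay": 0, "az": 0, "grip": -1}
    - {"dx": 27, "dy": -19.5, "dz": 0, "ax": 0, "ay": 0, "az": 0, "grip": -1}
    - {"dx": 27, "dy": -19.5, "dz": 0, "ax": 0, "ay": 0, "az": 0, "grip": -1}
    - {"dx": 27, "dy": -19.5, "dz": 0, "ax": 0, "ay": 0, "az": 0, "grip": -1}
    - {"dx": 27, "dy": -19.5, "dz": 0, "ax": 0, "ay": 0, "az": 0, "grip": -1}
    - {"dx": 27, "dy": -19.5, "dz": 0, "ax": 0, "ay": 0, "az": 0, "grip": -1}
    - {"dx": 27, "dy": -19.5, "dz": 0, "ax": 0, "ay": 0, "az": 0, "grip": -1}

```text
time: 0.98
ee_pos: [0.3704, -0.315, 0.2311]
tool_rot: [-0.0, 0.991, 0.137, -0.0]
wrist_force: [-0.2, 0.0, 0.6]
width: 0.999
finger_force: 0.0
```

Emit:
send_rows:
  increments:
    - {"dx": 27, "dy": -19.5, "dz": 0, "ax": 0, "ay": 0, "az": 0, "grip": -1}
    - {"dx": 27, "dy": -19.5, "dz": 0, "ax": 0, "ay": 0, "az": 0, "grip": -1}
    - {"dx": 27, "dy": -19.5, "dz": 0, "ax": 0, "ay": 0, "az": 0, "grip": -1}
    - {"dx": 27, "dy": -19.5, "dz": 0, "ax": 0, "ay": 0, "az": 0, "grip": -1}
    - {"dx": 27, "dy": -19.5, "dz": 0, "ax": 0, "ay": 0, "az": 0, "grip": -1}
    - {"dx": 25, "dy": -19.5, "dz": 0, "ax": 0, "ay": 0, "az": -0.112, "grip": -1}
    - {"dx": 0, "dy": 0, "dz": 0, "ax": 0, "ay": 0, "az": -0.12, "grip": -1}
    - {"dx": 0, "dy": 0, "dz": 0, "ax": 0, "ay": 0, "az": -0.12, "grip": -1}
    - {"dx": 0, "dy": 0, "dz": 0, "ax": 0, "ay": 0, "az": -0.12, "grip": -1}
    - {"dx": 0, "dy": 0, "dz": 0, "ax": 0, "ay": 0, "az": -0.12, "grip": -1}

```text
time: 1.82
ee_pos: [0.4921, -0.1601, 0.2308]
tool_rot: [-0.0, 0.906, 0.423, -0.0]
wrist_force: [-0.5, 0.2, 0.8]
width: 1.0
finger_force: 0.0
```

Emit:
send_rows:
  increments:
    - {"dx": 0, "dy": 0, "dz": 10, "ax": 0, "ay": 0, "az": -0.12, "grip": -1}
    - {"dx": 0, "dy": 0, "dz": 10, "ax": 0, "ay": 0, "az": -0.12, "grip": -1}
    - {"dx": 0, "dy": 0, "dz": 20, "ax": 0, "ay": 0, "az": -0.12, "grip": -1}
    - {"dx": 0, "dy": 0, "dz": 20, "ax": 0, "ay": 0, "az": -0.12, "grip": -1}
    - {"dx": 0, "dy": 0, "dz": 10, "ax": 0, "ay": 0, "az": 0, "grip": -1}
    - {"dx": 0, "dy": 0, "dz": 0, "ax": 0, "ay": 0, "az": 0, "grip": -1}
    - {"dx": 0, "dy": 0, "dz": 0, "ax": 0, "ay": 0, "az": 0, "grip": -1}
    - {"dx": 0, "dy": 0, "dz": 0, "ax": 0, "ay": 0, "az": 0, "grip": -1}
    - {"dx": 0, "dy": 0, "dz": 0, "ax": 0, "ay": 0, "az": 0, "grip": -1}
    - {"dx": 0, "dy": 0, "dz": 0, "ax": 0, "ay": 0, "az": 0, "grip": -1}

```text
time: 2.65
ee_pos: [0.4925, -0.1607, 0.1627]
tool_rot: [0.001, 0.782, 0.623, 0.001]
wrist_force: [-0.6, -0.1, 0.3]
width: 0.997
finger_force: 0.0
```

Run:
```python
from h import *
go([.4925,-.1595,.16],RD)
i,d=vision.capture("side");cv2.imwrite("pics/s1.png",cv2.resize(i[120:260,300:500],None,fx=3.5,fy=3.5))
```

```text
t 2.65 pos [ 0.4925 -0.1607  0.1627] q6 [-0.38 -0.14  1.57 -0.    1.7  -0.16] d mm [ 1.2 -0.3  2.7]
rotvec [ 0.002  0.    -0.001]
```

View pics/s1.png

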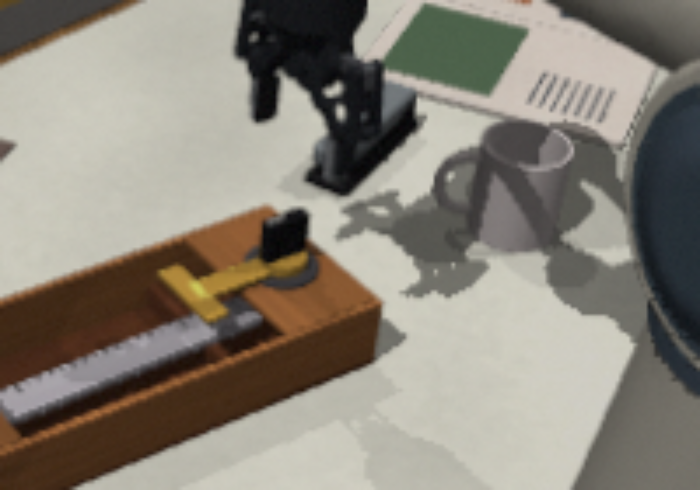

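The fingers stand open above the black knob bar, which is at about (285,235) in the crop. I'll go down and close.

Emit:
send_rows:
  newtons: 50
  increments:
    - {"dx": 0.5, "dy": 0, "dz": 15, "ax": 0, "ay": 0, "az": 0, "grip": -1}
    - {"dx": 0, "dy": 0, "dz": 20, "ax": 0, "ay": 0, "az": 0, "grip": -1}
    - {"dx": 0, "dy": 0, "dz": 20, "ax": 0, "ay": 0, "az": 0, "grip": -1}
    - {"dx": 0, "dy": 0, "dz": 15, "ax": 0, "ay": 0, "az": 0, "grip": -1}
    - {"dx": 0, "dy": 0, "dz": 10, "ax": 0, "ay": 0, "az": 0, "grip": -1}
    - {"dx": 0, "dy": 0, "dz": 0, "ax": 0, "ay": 0, "az": 0, "grip": 0}
    - {"dx": 0, "dy": 0, "dz": 0, "ax": 0, "ay": 0, "az": 0, "grip": 1}
    - {"dx": 0, "dy": 0, "dz": 0, "ax": 0, "ay": 0, "az": 0, "grip": 1}
    - {"dx": 0, "dy": 0, "dz": 0, "ax": 0, "ay": 0, "az": 0, "grip": 1}
    - {"dx": 0, "dy": 0, "dz": 0, "ax": 0, "ay": 0, "az": 0, "grip": 1}

```text
time: 3.53
ee_pos: [0.4928, -0.1603, 0.0827]
tool_rot: [0.001, 0.782, 0.624, 0.001]
wrist_force: [-0.1, 0.6, -0.0]
width: 0.299
finger_force: 0.0
```

Emit:
send_rows:
  increments:
    - {"dx": 0, "dy": 0, "dz": 0, "ax": 0, "ay": 0, "az": 0, "grip": 1}
    - {"dx": 0, "dy": 0, "dz": 0, "ax": 0, "ay": 0, "az": 0, "grip": 1}
    - {"dx": 0, "dy": 0, "dz": 0, "ax": 0, "ay": 0, "az": 0, "grip": 1}
    - {"dx": 0, "dy": 0, "dz": 0, "ax": 0, "ay": 0, "az": 0, "grip": 1}
    - {"dx": 0, "dy": 0, "dz": 0, "ax": 0, "ay": 0, "az": 0, "grip": 1}
    - {"dx": 0, "dy": 0, "dz": 0, "ax": 0, "ay": 0, "az": 0, "grip": 1}
    - {"dx": 0, "dy": 0, "dz": 0, "ax": 0, "ay": 0, "az": 0, "grip": 1}
    - {"dx": 0, "dy": 0, "dz": 0, "ax": 0, "ay": 0, "az": 0, "grip": 1}
    - {"dx": 0, "dy": 0, "dz": 0, "ax": 0, "ay": 0, "az": 0, "grip": 1}
    - {"dx": 0, "dy": 0, "dz": 0, "ax": 0, "ay": 0, "az": 0, "grip": 1}

```text
time: 4.37
ee_pos: [0.4945, -0.1607, 0.0828]
tool_rot: [0.003, 0.782, 0.624, 0.002]
wrist_force: [9.6, -2.8, -1.0]
width: 0.159
finger_force: 53.7
```

Emit:
send_rows:
  increments:
    - {"dx": 0, "dy": 2, "dz": 0, "ax": 0, "ay": 0, "az": 0, "grip": 1}
    - {"dx": 0, "dy": 0, "dz": 0, "ax": 0, "ay": 0, "az": 0.1, "grip": 1}
    - {"dx": 0, "dy": 0, "dz": 0, "ax": 0, "ay": 0, "az": 0.1, "grip": 1}
    - {"dx": 0, "dy": 0, "dz": 0, "ax": 0, "ay": 0, "az": 0.1, "grip": 1}
    - {"dx": 0, "dy": 0, "dz": 0, "ax": 0, "ay": 0, "az": 0.1, "grip": 1}
    - {"dx": 0, "dy": 0, "dz": 0, "ax": 0, "ay": 0, "az": 0.1, "grip": 1}
    - {"dx": 0, "dy": 0, "dz": 0, "ax": 0, "ay": 0, "az": 0.1, "grip": 1}
    - {"dx": 0, "dy": 0, "dz": 0, "ax": 0, "ay": 0, "az": 0.1, "grip": 1}
    - {"dx": 0, "dy": 0, "dz": 0, "ax": 0, "ay": 0, "az": 0.1, "grip": 1}
    - {"dx": 0, "dy": 0, "dz": 0, "ax": 0, "ay": 0, "az": 0.1, "grip": 1}

```text
time: 5.2
ee_pos: [0.493, -0.1593, 0.0827]
tool_rot: [-0.001, 0.976, 0.219, -0.001]
wrist_force: [-8.6, 6.6, 9.9]
width: 0.159
finger_force: 55.3
```

Emit:
send_rows:
  increments:
    - {"dx": 0, "dy": 0, "dz": 0, "ax": 0, "ay": 0, "az": 0.1, "grip": 1}
    - {"dx": 0, "dy": 0, "dz": 0, "ax": 0, "ay": 0, "az": 0.1, "grip": 1}
    - {"dx": 0, "dy": 0, "dz": 0, "ax": 0, "ay": 0, "az": 0.1, "grip": 1}
    - {"dx": 0, "dy": 0, "dz": 0, "ax": 0, "ay": 0, "az": 0.07, "grip": 1}
    - {"dx": 0, "dy": 0, "dz": 0, "ax": 0, "ay": 0, "az": 0, "grip": 1}
    - {"dx": 0, "dy": 0, "dz": 0, "ax": 0, "ay": 0, "az": 0, "grip": 1}
    - {"dx": 0, "dy": 0, "dz": 0, "ax": 0, "ay": 0, "az": 0, "grip": 1}
    - {"dx": 0, "dy": 0, "dz": 0, "ax": 0, "ay": 0, "az": 0, "grip": 1}
    - {"dx": 0, "dy": 0, "dz": 0, "ax": 0, "ay": 0, "az": 0, "grip": 1}
    - {"dx": 0, "dy": 0, "dz": 0, "ax": 0, "ay": 0, "az": 0, "grip": 1}

```text
time: 6.03
ee_pos: [0.4927, -0.1583, 0.0826]
tool_rot: [-0.002, 0.999, 0.039, -0.002]
wrist_force: [-9.7, 8.6, 9.7]
width: 0.157
finger_force: 55.5
```

Run:
```python
from h import *
q,T,o=state();print(q,o['wrist_force'],o['wrist_torque'],o['width'],o['joints'][5]);go([.4945,-.1607,.0828],RD)
```

```text
[ 0.49272332 -0.15833413  0.08262937] [-9.70671891  8.61330894  9.66985541] [ 1.49598474  1.42030916 -0.15491762] 0.15699332214058961 1.114633598687006
t 6.0333 pos [ 0.4927 -0.1583  0.0826] q6 [-0.38 -0.11  1.69  0.    1.56  1.11] d mm [ 1.6  2.5 -0.2]
rotvec [-0.006 -0.    -1.269]
```

Emit:
send_rows:
  increments:
    - {"dx": 0, "dy": 0, "dz": 0, "ax": 0, "ay": 0, "az": 0, "grip": 0.2}
    - {"dx": 0, "dy": 0, "dz": 0, "ax": 0, "ay": 0, "az": 0, "grip": 0.2}
    - {"dx": 0, "dy": 0, "dz": 0, "ax": 0, "ay": 0, "az": 0, "grip": 0.2}
    - {"dx": 0, "dy": 0, "dz": 0, "ax": 0, "ay": 0, "az": 0, "grip": 0.2}
    - {"dx": 0, "dy": 0, "dz": -10, "ax": 0, "ay": 0, "az": 0, "grip": 0}
    - {"dx": 0, "dy": 0, "dz": -20, "ax": 0, "ay": 0, "az": 0, "grip": 0}
    - {"dx": 0, "dy": 0, "dz": -20, "ax": 0, "ay": 0, "az": 0, "grip": 0}
    - {"dx": 0, "dy": 0, "dz": -20, "ax": 0, "ay": 0, "az": 0, "grip": 0}
    - {"dx": 0, "dy": 0, "dz": -20, "ax": 0, "ay": 0, "az": 0, "grip": 0}
    - {"dx": 0, "dy": 0, "dz": -20, "ax": 0, "ay": 0, "az": 0, "grip": 0}

```text
time: 6.87
ee_pos: [0.4941, -0.1606, 0.1931]
tool_rot: [0.0, 0.999, 0.038, 0.0]
wrist_force: [-0.1, -0.8, 0.5]
width: 0.498
finger_force: 0.0
```

Run:
```python
from h import *
i,d=vision.capture("side");cv2.imwrite("pics/s2.png",cv2.resize(i[140:290,230:440],None,fx=3.5,fy=3.5))
P,W,e=pts("side",d);hsv=cv2.cvtColor(i,cv2.COLOR_BGR2HSV)
roi=np.zeros((400,640),bool);roi[170:280,240:415]=1
s=roi&(hsv[...,1]<70)&(hsv[...,2]>90)&(abs(P[...,2]-.034)<.005)
s=cv2.morphologyEx(s.astype(np.uint8),cv2.MORPH_OPEN,np.ones((2,2)))>0
Q=plane(W,e,.034)[s][:,:2];rc=cv2.minAreaRect((Q*1000).astype(np.float32));print("ruler",s.sum(),rc)
print(((Q-B[:2])@RB[:2,:2]*1000).min(0),((Q-B[:2])@RB[:2,:2]*1000).max(0))
# longest axis centerline in box frame
C=(Q-B[:2])@RB[:2,:2]*1000
for y in range(-140,120,20):
    m=abs(C[:,1]-y)<6
    if m.any():print(y,C[m,0].min().round(1),C[m,0].max().round(1))
go([.527,0,.17],RD)
```

```text
ruler 702 ((517.9686279296875, -14.687713623046875), (231.30650329589844, 34.504188537597656), 78.27356719970703)
[ -24.41642179 -132.27835189] [13.28648162 98.78532474]
-120 -18.3 12.7
-100 -20.7 12.8
-80 -20.9 12.4
-60 -21.1 12.5
-40 -22.1 12.1
-20 -22.3 11.7
0 -21.9 11.3
20 -22.9 10.1
40 -23.1 11.0
60 -24.0 9.8
80 -24.2 9.9
100 -17.3 0.0
t 6.9167 pos [ 0.4954 -0.1611  0.198 ] q6 [-0.38 -0.13  1.51 -0.    1.76  1.11] d mm [  43.7 -158.3   27.8]
rotvec [ 0.007 -0.004 -1.27 ]
```

View pics/s2.png

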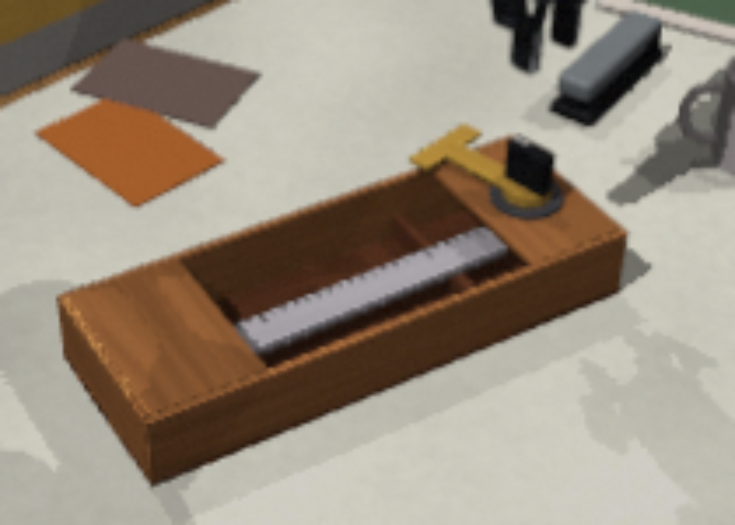

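The catch is open: the brass arm points to +x at about (440,150) in the crop. The ruler is still in place, running from (245,335) to (505,240). Next I'll turn back and move over the ruler.

Emit:
send_rows:
  newtons: 60
  increments:
    - {"dx": 0, "dy": 0, "dz": 0, "ax": 0, "ay": 0, "az": -0.12, "grip": -1}
    - {"dx": 0, "dy": 0, "dz": 0, "ax": 0, "ay": 0, "az": -0.12, "grip": -1}
    - {"dx": 0, "dy": 0, "dz": 0, "ax": 0, "ay": 0, "az": -0.12, "grip": -1}
    - {"dx": 0, "dy": 0, "dz": 0, "ax": 0, "ay": 0, "az": -0.12, "grip": -1}
    - {"dx": 0, "dy": 0, "dz": 0, "ax": 0, "ay": 0, "az": -0.12, "grip": -1}
    - {"dx": 0, "dy": 0, "dz": 0, "ax": 0, "ay": 0, "az": -0.12, "grip": -1}
    - {"dx": 0, "dy": 0, "dz": 0, "ax": 0, "ay": 0, "az": -0.12, "grip": -1}
    - {"dx": 0, "dy": 0, "dz": 0, "ax": 0, "ay": 0, "az": -0.12, "grip": -1}
    - {"dx": 0, "dy": 0, "dz": 0, "ax": 0, "ay": 0, "az": -0.12, "grip": -1}
    - {"dx": 0, "dy": 0, "dz": 0, "ax": 0, "ay": 0, "az": -0.12, "grip": -1}

```text
time: 7.75
ee_pos: [0.4941, -0.1606, 0.1917]
tool_rot: [0.0, 0.801, 0.598, 0.0]
wrist_force: [-0.0, 0.6, 0.3]
width: 0.999
finger_force: 0.0
```

Emit:
send_rows:
  increments:
    - {"dx": 0, "dy": 0, "dz": 0, "ax": 0, "ay": 0, "az": -0.09, "grip": -1}
    - {"dx": 25, "dy": -1, "dz": 0, "ax": 0, "ay": 0, "az": 0, "grip": -1}
    - {"dx": 25, "dy": -1, "dz": 0, "ax": 0, "ay": 0, "az": 0, "grip": -1}
    - {"dx": 25, "dy": -1, "dz": 0, "ax": 0, "ay": 0, "az": 0, "grip": -1}
    - {"dx": 25, "dy": -1, "dz": 0, "ax": 0, "ay": 0, "az": 0, "grip": -1}
    - {"dx": 23, "dy": -1, "dz": 0, "ax": 0, "ay": 0, "az": 0, "grip": -1}
    - {"dx": 0, "dy": 0, "dz": 20, "ax": 0, "ay": 0, "az": 0, "grip": -1}
    - {"dx": 0, "dy": 0, "dz": 20, "ax": 0, "ay": 0, "az": 0, "grip": -1}
    - {"dx": 0, "dy": 0, "dz": 20, "ax": 0, "ay": 0, "az": 0, "grip": -1}
    - {"dx": 0, "dy": 0, "dz": 0, "ax": 0, "ay": 0, "az": 0, "grip": -1}

```text
time: 8.58
ee_pos: [0.5122, -0.0386, 0.127]
tool_rot: [-0.002, 0.775, 0.632, -0.002]
wrist_force: [0.5, -0.5, -0.9]
width: 0.998
finger_force: 0.0
```

Run:
```python
from h import *
a=np.deg2rad(78.4);RR=R.from_matrix(np.column_stack([[np.cos(a),np.sin(a),0],[np.sin(a),-np.cos(a),0],[0,0,-1]]))
go([.5145,-.039,.013],RR)
```

```text
t 8.5833 pos [ 0.5122 -0.0386  0.127 ] q6 [-0.14 -0.13  1.63 -0.    1.65  0.06] d mm [1.00e-01 3.10e+00 1.14e+02]
rotvec [-0.007  0.001 -0.001]
```

Emit:
send_rows:
  increments:
    - {"dx": 0, "dy": 2.5, "dz": 20, "ax": 0, "ay": 0, "az": 0, "grip": -1}
    - {"dx": 0, "dy": 0, "dz": 20, "ax": 0, "ay": 0, "az": 0, "grip": -1}
    - {"dx": 0, "dy": 0, "dz": 20, "ax": 0, "ay": 0, "az": 0, "grip": -1}
    - {"dx": 0, "dy": 0, "dz": 15, "ax": 0, "ay": 0, "az": 0, "grip": -1}
    - {"dx": 0, "dy": 0, "dz": 15, "ax": 0, "ay": 0, "az": 0, "grip": -1}
    - {"dx": 0, "dy": 0, "dz": 10, "ax": 0, "ay": 0, "az": 0, "grip": -1}
    - {"dx": 0, "dy": 0, "dz": 8, "ax": 0, "ay": 0, "az": 0, "grip": -1}
    - {"dx": 0, "dy": 0, "dz": 6, "ax": 0, "ay": 0, "az": 0, "grip": -1}
    - {"dx": 0, "dy": 0, "dz": 0, "ax": 0, "ay": 0, "az": 0, "grip": -1}
    - {"dx": 0, "dy": 0, "dz": 0, "ax": 0, "ay": 0, "az": 0, "grip": -1}

```text
time: 9.42
ee_pos: [0.5168, -0.0396, 0.0178]
tool_rot: [0.0, 0.775, 0.631, 0.0]
wrist_force: [0.2, 0.2, 0.1]
width: 1.002
finger_force: 0.0
```

Emit:
send_rows:
  increments:
    - {"dx": 0, "dy": 0, "dz": 0, "ax": 0, "ay": 0, "az": 0, "grip": -0.3}
    - {"dx": 0, "dy": 0, "dz": 0, "ax": 0, "ay": 0, "az": 0, "grip": 0}
    - {"dx": 0, "dy": 0, "dz": 0, "ax": 0, "ay": 0, "az": 0, "grip": 0.2}
    - {"dx": 0, "dy": 0, "dz": 0, "ax": 0, "ay": 0, "az": 0, "grip": 1}
    - {"dx": 0, "dy": 0, "dz": 0, "ax": 0, "ay": 0, "az": 0, "grip": 1}
    - {"dx": 0, "dy": 0, "dz": 0, "ax": 0, "ay": 0, "az": 0, "grip": 1}
    - {"dx": 0, "dy": 0, "dz": 0, "ax": 0, "ay": 0, "az": 0, "grip": 1}
    - {"dx": 0, "dy": 0, "dz": 0, "ax": 0, "ay": 0, "az": 0, "grip": 1}
    - {"dx": 0, "dy": 0, "dz": 0, "ax": 0, "ay": 0, "az": 0, "grip": 1}
    - {"dx": 0, "dy": 0, "dz": 0, "ax": 0, "ay": 0, "az": 0, "grip": 1}

```text
time: 10.25
ee_pos: [0.5172, -0.0396, 0.0182]
tool_rot: [0.001, 0.775, 0.631, 0.001]
wrist_force: [0.8, -1.1, 6.2]
width: 0.355
finger_force: 59.9
```

Emit:
send_rows:
  newtons: 70
  increments:
    - {"dx": 0, "dy": 0, "dz": 0, "ax": 0, "ay": 0, "az": 0, "grip": -0.2}
    - {"dx": 0, "dy": 0, "dz": 0, "ax": 0, "ay": 0, "az": 0, "grip": -0.2}
    - {"dx": 0, "dy": 0, "dz": 3, "ax": 0, "ay": 0, "az": 0, "grip": -0.2}
    - {"dx": 0, "dy": 0, "dz": 3, "ax": 0, "ay": 0, "az": 0, "grip": -0.2}
    - {"dx": 0, "dy": 0, "dz": 0, "ax": 0, "ay": 0, "az": 0, "grip": 1}
    - {"dx": 0, "dy": 0, "dz": 0, "ax": 0, "ay": 0, "az": 0, "grip": 1}
    - {"dx": 0, "dy": 0, "dz": 0, "ax": 0, "ay": 0, "az": 0, "grip": 1}
    - {"dx": 0, "dy": 0, "dz": 0, "ax": 0, "ay": 0, "az": 0, "grip": 1}
    - {"dx": 0, "dy": 0, "dz": 0, "ax": 0, "ay": 0, "az": 0, "grip": 1}
    - {"dx": 0, "dy": 0, "dz": 0, "ax": 0, "ay": 0, "az": 0, "grip": 1}

```text
time: 11.08
ee_pos: [0.5164, -0.0395, 0.0111]
tool_rot: [-0.0, 0.775, 0.631, -0.0]
wrist_force: [0.7, 0.2, -1.3]
width: 0.358
finger_force: 69.1
```

Emit:
send_rows:
  increments:
    - {"dx": 0, "dy": 0, "dz": -4, "ax": 0, "ay": 0, "az": 0, "grip": 1}
    - {"dx": 0, "dy": 0, "dz": -4, "ax": 0, "ay": 0, "az": 0, "grip": 1}
    - {"dx": 5, "dy": 0, "dz": 0, "ax": 0, "ay": 0, "az": 0, "grip": 1}
    - {"dx": 5, "dy": 0, "dz": 0, "ax": 0, "ay": 0, "az": 0, "grip": 1}
    - {"dx": 5, "dy": 0, "dz": 0, "ax": 0, "ay": 0, "az": 0, "grip": 1}
    - {"dx": 5, "dy": 0, "dz": 0, "ax": 0, "ay": 0, "az": 0, "grip": 1}
    - {"dx": 4, "dy": 0, "dz": 0, "ax": 0, "ay": 0, "az": 0, "grip": 1}
    - {"dx": 3, "dy": 0, "dz": 0, "ax": 0, "ay": 0, "az": 0, "grip": 1}
    - {"dx": 0, "dy": 0, "dz": 0, "ax": 0, "ay": 0, "az": 0, "grip": 1}
    - {"dx": 0, "dy": 0, "dz": 0, "ax": 0, "ay": 0, "az": 0, "grip": 1}

```text
time: 11.92
ee_pos: [0.522, -0.0129, 0.0191]
tool_rot: [-0.0, 0.775, 0.632, -0.0]
wrist_force: [0.4, -1.1, -1.7]
width: 0.361
finger_force: 69.2
```

Run:
```python
from h import *
q,T,o=state();print(o['time'],q,o['wrist_force'],o['wrist_torque'],o['width'])
ims=[]
for n,(a,b,c,e) in (("top",(150,250,240,420)),("side",(165,285,240,420))):
    i,d=vision.capture(n);ims.append(cv2.resize(i[a:a+100+0,c:e] if n=="top" else i[165:265,c:e],None,fx=3,fy=3,interpolation=cv2.INTER_CUBIC))
cv2.imwrite("pics/s3.png",np.vstack(ims)[:600])
```

```text
11.9167 [ 0.52196987 -0.0128692   0.01914944] [ 0.36188261 -1.08257572 -1.69600114] [-0.07956959 -0.01625529 -0.01633587] 0.3606114371887099
```

View pics/s3.png

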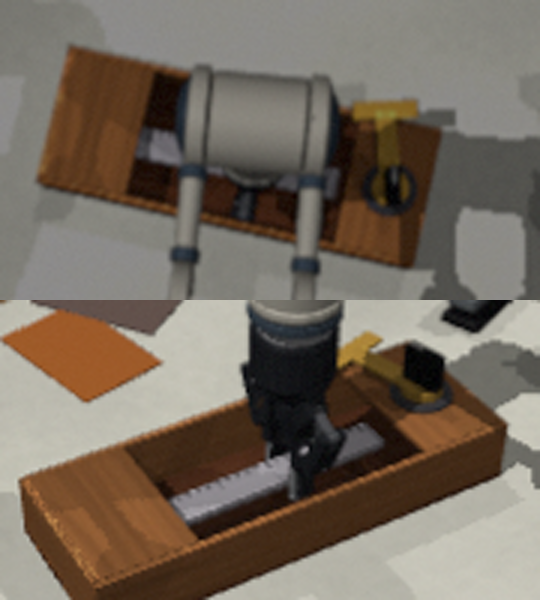

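The crop shows the front end drawn clear of the short cover: ruler front at (338,183), lip at (350,190), a gap of about 10 mm. The back end is then at y of about 190 mm. Next I'll compute the tilt arc about the back end.

Run:
```python
from h import *
# planar (y,z) mm; back-bottom at (yb,zb); TCP 204 fwd along ruler, 15 below underside
def tcp(t,yb,zb): 
    u=np.array([-np.cos(t),np.sin(t)]);n=np.array([np.sin(t),np.cos(t)]); return np.array([yb,zb])+204*u-15*n
th=np.deg2rad(np.arange(0,20.1,1));zb=np.interp(np.rad2deg(th),[0,5,10,15,20],[34,30,24,19,13])
P=[tcp(t,190,z) for t,z in zip(th,zb)]
for k in range(20):
    t=th[k];d=P[k+1]-P[k]; print(k,"dx",round(d@[np.cos(t),-np.sin(t)],2),"dz",round(-d@[np.sin(t),np.cos(t)],2))
```

```text
0 dx -0.23 dz -2.76
1 dx -0.22 dz -2.76
2 dx -0.2 dz -2.76
3 dx -0.19 dz -2.76
4 dx -0.17 dz -2.76
5 dx -0.13 dz -2.37
6 dx -0.11 dz -2.37
7 dx -0.08 dz -2.37
8 dx -0.06 dz -2.37
9 dx -0.04 dz -2.38
10 dx -0.06 dz -2.58
11 dx -0.04 dz -2.58
12 dx -0.02 dz -2.58
13 dx -0.01 dz -2.59
14 dx 0.01 dz -2.59
15 dx 0.08 dz -2.4
16 dx 0.1 dz -2.41
17 dx 0.12 dz -2.42
18 dx 0.14 dz -2.42
19 dx 0.16 dz -2.43
```

Emit:
send_rows:
  increments:
    - {"dx": -0.2, "dy": 0, "dz": -2.8, "ax": 0, "ay": -0.0175, "az": 0, "grip": 1}
    - {"dx": -0.2, "dy": 0, "dz": -2.8, "ax": 0, "ay": -0.0175, "az": 0, "grip": 1}
    - {"dx": -0.2, "dy": 0, "dz": -2.8, "ax": 0, "ay": -0.0175, "az": 0, "grip": 1}
    - {"dx": -0.2, "dy": 0, "dz": -2.8, "ax": 0, "ay": -0.0175, "az": 0, "grip": 1}
    - {"dx": -0.2, "dy": 0, "dz": -2.8, "ax": 0, "ay": -0.0175, "az": 0, "grip": 1}
    - {"dx": -0.1, "dy": 0, "dz": -2.4, "ax": 0, "ay": -0.0175, "az": 0, "grip": 1}
    - {"dx": -0.1, "dy": 0, "dz": -2.4, "ax": 0, "ay": -0.0175, "az": 0, "grip": 1}
    - {"dx": -0.1, "dy": 0, "dz": -2.4, "ax": 0, "ay": -0.0175, "az": 0, "grip": 1}
    - {"dx": 0, "dy": 0, "dz": -2.4, "ax": 0, "ay": -0.0175, "az": 0, "grip": 1}
    - {"dx": 0, "dy": 0, "dz": -2.4, "ax": 0, "ay": -0.0175, "az": 0, "grip": 1}

```text
time: 12.85
ee_pos: [0.5222, -0.0124, 0.0454]
tool_rot: [0.056, 0.772, 0.629, -0.068]
wrist_force: [-0.2, 0.5, -1.2]
width: 0.356
finger_force: 69.2
```

Run:
```python
from h import *
q,T,o=state();print(o['time'],q,T.as_matrix().round(3),o['wrist_force'],o['wrist_torque'],o['width'])
i,d=vision.capture("side");cv2.imwrite("pics/s4.png",cv2.resize(i[150:280,240:430],None,fx=4,fy=4,interpolation=cv2.INTER_CUBIC))
```

```text
12.85 [ 0.5221516  -0.01236597  0.04544909] [[ 0.199  0.979 -0.036]
 [ 0.964 -0.203 -0.172]
 [-0.176 -0.    -0.984]] [-0.24085876  0.45418027 -1.24495895] [ 0.03235042 -0.00361704  0.00878824] 0.35618117776937364
```

View pics/s4.png

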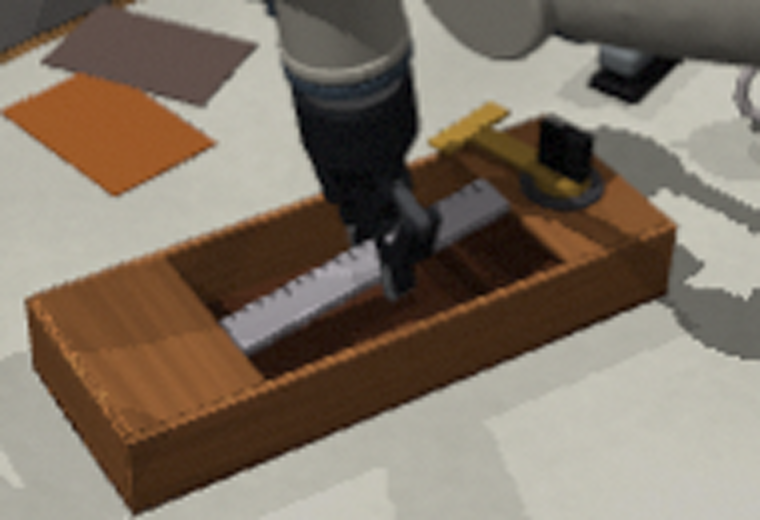

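The ruler is tilted 10° with its front at (490,195) in the crop, free of the lip, and the wrist shows no contact force. I'll go on to 20°.

Emit:
send_rows:
  increments:
    - {"dx": 0, "dy": 0, "dz": -2.6, "ax": 0, "ay": -0.0175, "az": 0, "grip": 1}
    - {"dx": 0, "dy": 0, "dz": -2.6, "ax": 0, "ay": -0.0175, "az": 0, "grip": 1}
    - {"dx": 0, "dy": 0, "dz": -2.6, "ax": 0, "ay": -0.0175, "az": 0, "grip": 1}
    - {"dx": 0, "dy": 0, "dz": -2.6, "ax": 0, "ay": -0.0175, "az": 0, "grip": 1}
    - {"dx": 0, "dy": 0, "dz": -2.6, "ax": 0, "ay": -0.0175, "az": 0, "grip": 1}
    - {"dx": 0.1, "dy": 0, "dz": -2.4, "ax": 0, "ay": -0.0175, "az": 0, "grip": 1}
    - {"dx": 0.1, "dy": 0, "dz": -2.4, "ax": 0, "ay": -0.0175, "az": 0, "grip": 1}
    - {"dx": 0.1, "dy": 0, "dz": -2.4, "ax": 0, "ay": -0.0175, "az": 0, "grip": 1}
    - {"dx": 0.1, "dy": 0, "dz": -2.4, "ax": 0, "ay": -0.0175, "az": 0, "grip": 1}
    - {"dx": 0.1, "dy": 0, "dz": -2.4, "ax": 0, "ay": -0.0175, "az": 0, "grip": 1}

```text
time: 13.73
ee_pos: [0.5235, -0.0057, 0.0695]
tool_rot: [0.11, 0.763, 0.622, -0.136]
wrist_force: [0.4, -0.5, -1.3]
width: 0.359
finger_force: 69.2
```

Run:
```python
from h import *
q,T,o=state();print(o['time'],q,T.as_matrix().round(3),o['wrist_force'],o['wrist_torque'],o['joints'].round(2))
i,d=vision.capture("side");cv2.imwrite("pics/s5.png",cv2.resize(i[150:280,240:430],None,fx=4,fy=4,interpolation=cv2.INTER_CUBIC))
P,W,e=pts("side",d);hsv=cv2.cvtColor(i,cv2.COLOR_BGR2HSV)
roi=np.zeros((400,640),bool);roi[170:240,285:375]=1
s=roi&(hsv[...,1]<70)&(hsv[...,2]>90)&(P[...,2]>.045)&(P[...,2]<.16)&(d>0)
C=(P[s]-B)@RB*1000
for y in range(-120,120,20):
    m=abs(C[:,1]-y)<5
    if m.sum()>3:print(y,m.sum(),np.median(C[m],0).round(1))
```

```text
13.7333 [ 0.52353045 -0.00573683  0.06947735] [[ 0.19   0.979 -0.07 ]
 [ 0.919 -0.203 -0.337]
 [-0.344  0.    -0.939]] [ 0.41109709 -0.49001984 -1.34994411] [ 0.15280164 -0.00032924  0.00045199] [ 0.14  0.02  1.63 -0.33  1.61  0.35]
-80 17 [-11.3 -81.3 121.6]
-60 9 [-14.4 -60.9 115. ]
-40 14 [ -5.8 -38.8 106.6]
20 34 [-2.6 19.6 84.2]
40 42 [-1.7 39.9 76.2]
60 43 [-3.4 60.6 69.2]
80 40 [-4.7 79.1 61.7]
100 42 [-5.7 99.9 54.2]
```

View pics/s5.png

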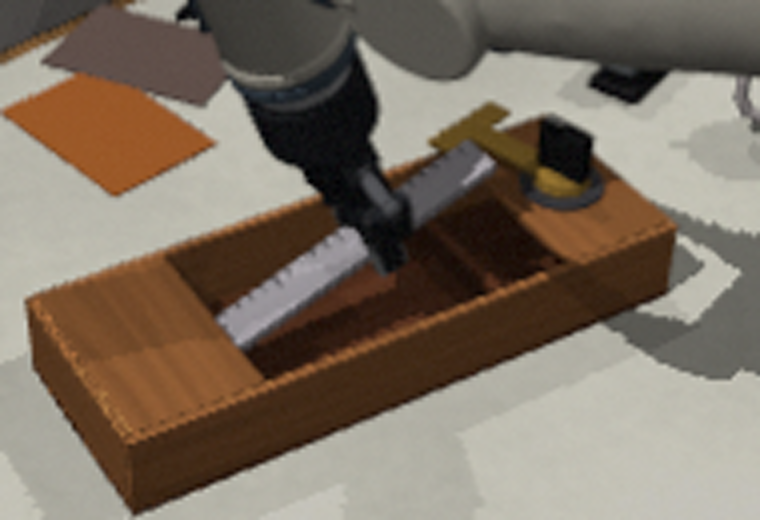

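The ruler is tilted 20° as planned: front at (480,165) in the crop and about 120 mm high, back still under the cover, and its top surface about 50 mm high at the cover edge. Now I'll draw it out along its axis.

Emit:
send_rows:
  increments:
    - {"dx": -6, "dy": 0, "dz": 0, "ax": 0, "ay": 0, "az": 0, "grip": 1}
    - {"dx": -12, "dy": 0, "dz": 0, "ax": 0, "ay": 0, "az": 0, "grip": 1}
    - {"dx": -14, "dy": 0, "dz": 0, "ax": 0, "ay": 0, "az": 0, "grip": 1}
    - {"dx": -14, "dy": 0, "dz": 0, "ax": 0, "ay": 0, "az": 0, "grip": 1}
    - {"dx": -14, "dy": 0, "dz": 0, "ax": 0, "ay": 0, "az": 0, "grip": 1}
    - {"dx": -14, "dy": 0, "dz": 0, "ax": 0, "ay": 0, "az": 0, "grip": 1}
    - {"dx": -14, "dy": 0, "dz": 0, "ax": 0, "ay": 0, "az": 0, "grip": 1}
    - {"dx": -14, "dy": 0, "dz": 0, "ax": 0, "ay": 0, "az": 0, "grip": 1}
    - {"dx": -10, "dy": 0, "dz": 0, "ax": 0, "ay": 0, "az": 0, "grip": 1}
    - {"dx": -4, "dy": 0, "dz": 0, "ax": 0, "ay": 0, "az": 0, "grip": 1}

```text
time: 14.62
ee_pos: [0.5011, -0.1149, 0.1104]
tool_rot: [0.111, 0.764, 0.621, -0.135]
wrist_force: [0.8, -0.4, -1.8]
width: 0.357
finger_force: 69.2
```

Emit:
send_rows:
  increments:
    - {"dx": -2.4, "dy": 0, "dz": -6.6, "ax": 0, "ay": 0, "az": 0, "grip": 1}
    - {"dx": -2.4, "dy": 0, "dz": -6.6, "ax": 0, "ay": 0, "az": 0, "grip": 1}
    - {"dx": -2.4, "dy": 0, "dz": -6.6, "ax": 0, "ay": 0, "az": 0, "grip": 1}
    - {"dx": -2.4, "dy": 0, "dz": -6.6, "ax": 0, "ay": 0, "az": 0, "grip": 1}
    - {"dx": -2.4, "dy": 0, "dz": -6.6, "ax": 0, "ay": 0, "az": 0, "grip": 1}
    - {"dx": -2.4, "dy": 0, "dz": -6.6, "ax": 0, "ay": 0, "az": 0, "grip": 1}
    - {"dx": -2.4, "dy": 0, "dz": -6.6, "ax": 0, "ay": 0, "az": 0, "grip": 1}
    - {"dx": 0, "dy": 0, "dz": 0, "ax": 0, "ay": 0, "az": 0, "grip": 1}
    - {"dx": 0, "dy": 0, "dz": 0, "ax": 0, "ay": 0, "az": 0, "grip": 1}
    - {"dx": 0, "dy": 0, "dz": 0, "ax": 0, "ay": 0, "az": 0, "grip": 1}

```text
time: 15.45
ee_pos: [0.5013, -0.1124, 0.1579]
tool_rot: [0.11, 0.764, 0.622, -0.135]
wrist_force: [-0.7, -0.0, -2.0]
width: 0.359
finger_force: 69.3
```

Emit:
send_rows:
  increments:
    - {"dx": 0, "dy": 0, "dz": 0, "ax": 0, "ay": 0.03, "az": 0, "grip": 1}
    - {"dx": 0, "dy": 0, "dz": 0, "ax": 0, "ay": 0.05, "az": 0, "grip": 1}
    - {"dx": 0, "dy": 0, "dz": 0, "ax": 0, "ay": 0.06, "az": 0, "grip": 1}
    - {"dx": 0, "dy": 0, "dz": 0, "ax": 0, "ay": 0.06, "az": 0, "grip": 1}
    - {"dx": 0, "dy": 0, "dz": 0, "ax": 0, "ay": 0.06, "az": 0, "grip": 1}
    - {"dx": 0, "dy": 0, "dz": 0, "ax": 0, "ay": 0.05, "az": 0, "grip": 1}
    - {"dx": 0, "dy": 0, "dz": 0, "ax": 0, "ay": 0.04, "az": 0, "grip": 1}
    - {"dx": 0, "dy": 0, "dz": 0, "ax": 0, "ay": 0, "az": 0, "grip": 1}
    - {"dx": 0, "dy": 0, "dz": 0, "ax": 0, "ay": 0, "az": 0, "grip": 1}
    - {"dx": 0, "dy": 0, "dz": 0, "ax": 0, "ay": 0, "az": 0, "grip": 1}

```text
time: 16.28
ee_pos: [0.5012, -0.1125, 0.1577]
tool_rot: [-0.0, 0.775, 0.631, -0.001]
wrist_force: [0.0, -0.1, -2.1]
width: 0.356
finger_force: 69.2
```

Run:
```python
from h import *
q,T,o=state();print(o['time'],q,o['wrist_force'],o['joint_vel'].round(3),o['finger_force'])
i,d=vision.capture("side");cv2.imwrite("pics/s6.png",cv2.resize(i[100:290,230:450],None,fx=3,fy=3,interpolation=cv2.INTER_CUBIC))
P,W,e=pts("side",d);hsv=cv2.cvtColor(i,cv2.COLOR_BGR2HSV)
roi=np.zeros((400,640),bool);roi[130:240,285:420]=1
s=roi&(hsv[...,1]<70)&(hsv[...,2]>70)&(P[...,2]>.12)&(P[...,2]<.23)&(d>0)
C=(P[s]-B)@RB*1000
for y in range(-300,120,20):
    m=(abs(C[:,1]-y)<5)&(abs(C[:,0])<30)
    if m.sum()>3:print(y,m.sum(),np.median(C[m],0).round(1))
```

```text
16.2833 [ 0.50124315 -0.1124739   0.15773587] [ 0.03095851 -0.06913618 -2.08375633] [ 0.012 -0.002 -0.002  0.005 -0.    -0.004] 69.23550724983215
-200 25 [  -6.1 -200.2  182.2]
-180 19 [  -9.1 -182.6  182.5]
-160 5 [ -14.3 -161.8  181.6]
-120 19 [   4.7 -120.4  181.4]
-100 44 [  -4.3 -101.6  180.9]
-80 32 [ -6.1 -80.3 180.3]
-60 31 [ -4.3 -59.9 180.6]
-40 34 [ -6.8 -40.6 179.9]
-20 37 [ -5.9 -20.2 179.2]
0 39 [ -4.4   0.  179.7]
20 34 [ -5.9  20.2 179.6]
40 40 [ -7.2  40.  178.8]
60 44 [ -6.8  59.9 178.5]
80 39 [ -5.6  80.6 179. ]
```

View pics/s6.png

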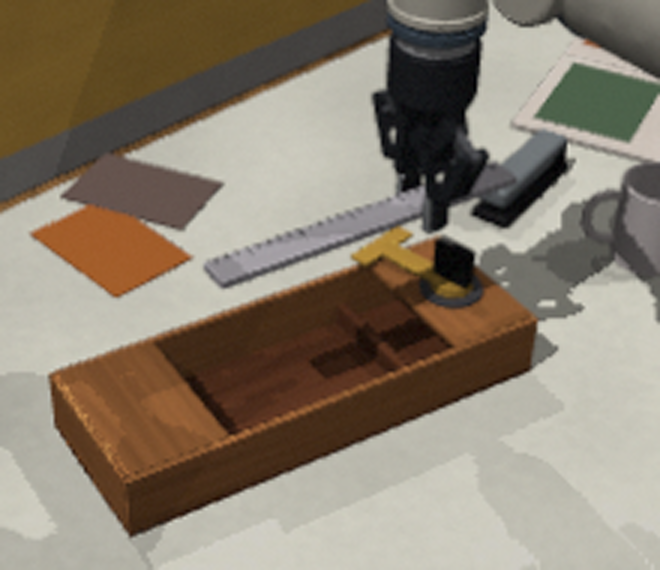

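The ruler is held level, running from (210,270) to (510,175) in the crop and about 11 cm above the box. It is clear of everything and the catch is still open, so I'm handing in.

```bash
python3 -c "
from cell import r
print(r.hand_in())"
```

```text
the job is handed in; nothing more can be done
None
```

I turned the catch fully open, drew the ruler out diagonally, and handed in with it held level and still about 11 cm above the box, the catch still open; the verdict was not reported back.

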